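Let a ball of soap out into the soap dish

ROBOT

A 6-joint arm with a two-finger parallel gripper is mounted at the origin on the work surface. World frame = base frame: x ahead of the robot, y to its left, z up, the work surface at z = 0. Lengths are in mm, angles in rad, forces in N, time in s.
With the tool pointing down it reaches from about 350 to 875 mm from the base axis. Payload 4.2 kg.
Tool frame: the origin (TCP) lies between the finger pads; the fingertips stand 14 mm ahead of it and the grasp point (between the pads) lies 5 mm behind it; z points along the fingers, y is the line along which they close (so a half turn about z gives the same grasp; the last joint's range is limited). The gripper opens to 85 mm and grips with 20 to 120 N. Pads are 22 mm wide; open, the fingers measure 114 mm over their backs; the gripper's body (76 mm by 85 mm) begins 54 mm behind the grasp point. The pads swing forward as they close: fully open they stand 13 mm farther back than shut.
Start: joints at [1.469, 0.385, 0.008, 0, -1.194, -0.259], TCP at [220.606, 584.75, 217.112] pointing down, gripper open.
Joint ranges: [-3.14, 3.14], [-1.21, 2.06], [-1.07, 1.41], [-3.16, 2.05], [-2.99, -0.16], [-3.1, 3.1]. Speed limits (rad/s): [2.79, 2.79, 3.14, 3.14, 3.14, 3.14].

INTERFACE

Orientations are given as a unit quaternion [x, y, z, w].
In Python, from bench import * gives the robot as it stands.
- The arm moves only by the tool carry_out, never from a script. Its argument "motion" is a list of rows, each a list of 7 numbers: the turn, a rotation vector about the tool's x, y, z in rad, then the shift along the tool's x, y, z in mm, then the opening, from -1 (shut) to 1 (fully open), so that 0 is half open. A call has 1 to 5 rows; each row is the pose to reach, as a shift and turn from the pose commanded when the call began, along the tool's axes at that moment; what a row does not reach only later rows make up. A row lasts 1/8 s, in which the tool goes at most 62.5 mm and 10.7 degrees, less where a joint would pass 70% of its speed; a pose out of reach is approached as far as the arm can. A call with a gripper value outside its range is refused whole. The fingers move at their own pace and stop on an object; the grip force is fixed at half the most. Time passes only in rows, so rows that repeat a pose let the fingers close. It gives the time, the measured TCP pose, the force, the opening and the grip force at its end, in the units of the state.
- read_state(): the state, without advancing time (a new reading comes with each control period).
- get_image(name): name is "side" or "top" or "wrist"; returns a dict with "color" (420x560x3 uint8, blue, green, red), "mtx" (3x3 intrinsics, pixels), "k1" (the pictures are not rectified: a ray, as slopes to the right and down, at radius r is drawn at 1 + k1 r^2 times it, then the intrinsics apply), "position" and "orientation" of the camera in the world. Camera axes: x right, y down, z forward; pixel columns grow to the right and rows downward; lengths in mm; the calibration is good to about 2 mm. A picture is of the moment at which its call begins. There is no depth.
- job_done(): hands the job in; it is judged then, once.
The state is a dict: "clock": time; "joints": joint angles; "joint_vel": joint speeds; "joint_efforts": joint torques, N m; "position": TCP position; "ee_rot": TCP orientation; "contact_force": force on the tool from outside, world axes, zero at the start; "wrist_torque": the same for the moment, N m; "gripper_width": finger opening in mm; "grasp_force": force on a finger pad.
Only numpy, scipy, OpenCV 4.12 (cv2) and the standard library are available. Lean on these libraries where they do the work, as an engineer would, in place of code of your own. Each camera call takes 0.05 s, during which the arm holds its last target. There are 200 camera calls.

TASK

With the fingertips, gently push the blue soap dish along its runners until it is fully home under the spout of the soap dispenser. Then gently press down the paddle of the dispenser's rocking lever, so that the gate at the lever's other end lifts and the ball of soap rolls out into the dish, and let the lever come up again so that the gate shuts. Do not touch the soap or let it fall on the shelf, and leave the other kitchen things where they stand.

Things in the scene. Friction and masses are not known exactly. Their poses are not given: they have to be found in the camera images.
- dispenser: Metal soap dispenser fixed to the shelf; origin on the shelf below the gate, z up. A sloping chute, open above, 50 mm wide, runs along its x from -50 mm (spout, floor 50 mm high) to +100 mm (closed end, about 135 mm high); its -x side faces roughly to the robot. The lever's post (106 mm tall) stands at y -100 mm. The dish runs on two 8 mm high runners, x -212 to -38 mm.
- lever (a joint): Angle (rad) of the flat steel lever along the dispenser's y, rocking on the post at x 0, y -100 mm, 98 mm above the shelf. 0 = gate shut, paddle up, lever level; grows as the paddle is pressed, stop at 0.45 (paddle 30 mm lower). Above about 0.3 the ball passes under the gate. A spring returns it to 0 when released; pressing takes about 1.5 N at first, 5 N at the bottom.
- paddle (a point): Centre of the top of the lever's square paddle (30 x 30 x 8 mm), at dispenser x 0, y -170 mm, 102 mm above the shelf when up and about 72 mm when fully pressed. Axes along the dispenser's when the lever is at 0.
- gate (a point): Middle of the lower edge of the gate, a steel plate 34 mm wide, 34 mm tall and 4 mm thick at the lever's other end (dispenser x 0, y 0), standing across the chute; its lower edge is about 8 mm above the chute floor when shut and about 54 mm above it when the paddle is fully down.
- dish (a joint): How far (m) the soap dish is drawn out along its runners from its place under the spout: 0 = fully home against the stop, up to 0.08 out (towards the dispenser's -x, roughly towards the robot). It cannot leave the runners and stays where it is left; pushing it takes about 2 N.
- dish_front (a point): Centre of the outer face of the dish's front wall (the flat end away from the spout), 24 mm above the shelf. x points along the push, from this face to the spout and home; z up. The face is 90 mm wide, from 8 to 40 mm above the shelf.
- dish_in (a point): Middle of the dish, 16 mm above the shelf at the top of its floor ribs; axes as the dispenser's. Blue plastic dish, open above, 95 mm along x, 90 mm along y, 32 mm tall, walls 4 mm; its lid (58 mm) is hinged on the +y edge and folded back, reaching out to 100 mm from the middle and 65 mm above the shelf.
- soap_center (a point): Centre of the cream-coloured ball of hand soap, 36 mm diameter, 30 g, which lies in the chute behind the gate. In the dish its centre comes to about 16 mm above point dish_in.
- mug: White enamel mug, 80 mm in diameter, 80 mm tall, handle to its +y; bystander. Origin under its centre.
- jar: Small glass jar with twist cap, 60 mm in diameter, about 75 mm tall; bystander. Origin under its centre.
- tin: Round stainless steel scourer tin with lid, 80 mm in diameter, 48 mm tall; bystander. Origin under its centre.
- brush: Green dish brush lying along its x, 200 mm long; bystander.
- eggcup: Small steel egg cup, 52 mm in diameter, 55 mm tall; bystander. Origin under its centre.
- spoon: Spoon lying along its x, 190 mm long; bystander.
- soap: The same ball of soap as a body (origin at its underside at the start; it turns as it rolls).

How it is judged (in metres and radians):
On the way, in this order (a step that is already met when the one before it is completed fails the run):
1. the dish is pushed fully home while the gate is still shut (value of joint dish below 0.006 m and value of joint lever below 0.05 rad), for 0.1 s.
2. the lever's paddle is pressed down (value of joint lever above 0.2 rad and value of joint dish below 0.006 m), for 0.05 s.
3. the soap has rolled into the dish (x of soap_center in the frame of dish_in between -0.044 and 0.044 m and y of soap_center in the frame of dish_in between -0.042 and 0.042 m and z of soap_center in the frame of dish_in between 0.005 and 0.035 m), for 0.2 s.
At the end, for the whole second after the job is handed in: The dish is within 6 mm of fully home, the lever is back within 0.05 rad of level (gate shut), and the ball of soap lies at rest (below 0.1 m/s) inside the dish's walls (all of step 1 and all of step 3 and linear speed of soap below 0.1 m/s); the robot touches nothing.
It fails at once if the dish or the lever is pressed hard (contact force between the fingers and dispenser above 35 N).
It fails at once if the robot touches the soap (contact force between any of the fingers, the arm and soap above 0.2 N).
It fails at once if the soap falls on the shelf (height (world z) of soap_center below 0.021 m).
It fails at once if the lever is pressed before the dish is home (value of joint lever above 0.2 rad and value of joint dish above 0.012 m).
It fails at once if a bystander is moved more than 20 mm or lifted (distance of any of mug, jar, tin, brush, eggcup, spoon from where it was at the start of the episode above 0.02 m).
It also fails if it takes over 45 s, if anything falls off the work surface, if the arm or the gripper's body presses on something with over 40 N, if the wrist force passes 120 N, or if a joint passes its speed limit or range.

## Working session

There is one attempt and no reset: what is moved stays moved. The work goes in short steps, Python scripts to look and compute and a tool call to move; the robot and the scene stay as the last step left them, time stands still between calls to the robot, and variables do not carry over. Pictures are saved under pics/ and viewed, at most 10 in all, crops included, and the job is handed in when it is done.

Besides the shell and the picture viewer there is one more tool, called after "Call:" as name(argument=value, ...) on one line, values as JSON. carry_out: Moves the arm, as the interface text tells. Its arguments: {"type":"object","properties":{"motion":{"type":"array"}},"required":["motion"]}

```bash
mkdir -p pics; cat > h.py <<'E'
from bench import *
import numpy as np, cv2
from scipy.spatial.transform import Rotation as R
def ray(im,u,v):
    K=np.array(im["mtx"]);k=im["k1"]
    p=cv2.undistortPoints(np.array([[[u,v]]],float),K,np.array([k,0,0,0,0.]))[0,0]
    d=R.from_quat(im["orientation"]).apply([p[0],p[1],1]);return np.array(im["position"]),d
def atz(im,u,v,z):
    o,d=ray(im,u,v);return o+d*(z-o[2])/d[2]
def proj(im,P):
    c=R.from_quat(im["orientation"]).inv().apply(np.atleast_2d(P)-np.array(im["position"]))
    return cv2.projectPoints(c,np.zeros(3),np.zeros(3),np.array(im["mtx"]),np.array([im["k1"],0,0,0,0.]))[0][:,0]
E
python3 - <<'E'
from h import *
import pickle
for n in("top","side"):
    im=get_image(n);pickle.dump(im,open(n+".pkl","wb"))
    cv2.imwrite(f"pics/{n}.png",cv2.resize(im["color"],(800,600),interpolation=cv2.INTER_CUBIC));print(n,im["position"],im["orientation"],im["k1"])
s=read_state();print(s["position"],s["ee_rot"],s["clock"],s["gripper_width"],R.from_quat(s["ee_rot"]).as_matrix().round(3))
E
```

```text
top [564.35447217  81.60560546 902.93017249] [ 0.71278224 -0.70017473  0.03637576 -0.01932954] -0.05982236812235157
side [ 197.82560422 -530.25352682  863.21720575] [ 0.88496925 -0.27580072  0.12267869 -0.35456075] 0.0178842207241376
[220.41241276 584.26383707 216.12979581] [ 9.83759765e-01 -1.79487539e-01 -1.26431469e-04  9.64932593e-04] 0.1 85.26174434157174 [[ 0.936 -0.353 -0.001]
 [-0.353 -0.936 -0.002]
 [ 0.     0.002 -1.   ]]
```

View pics/top.png

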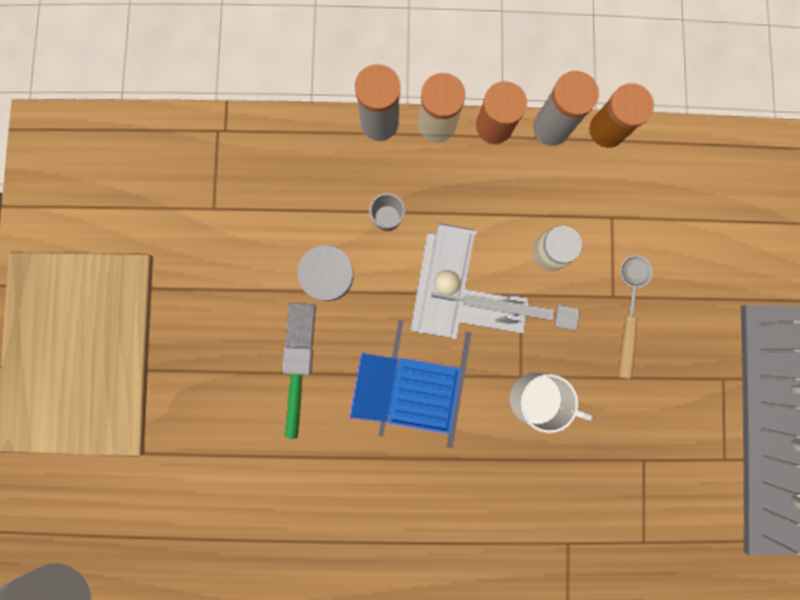

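View pics/side.png

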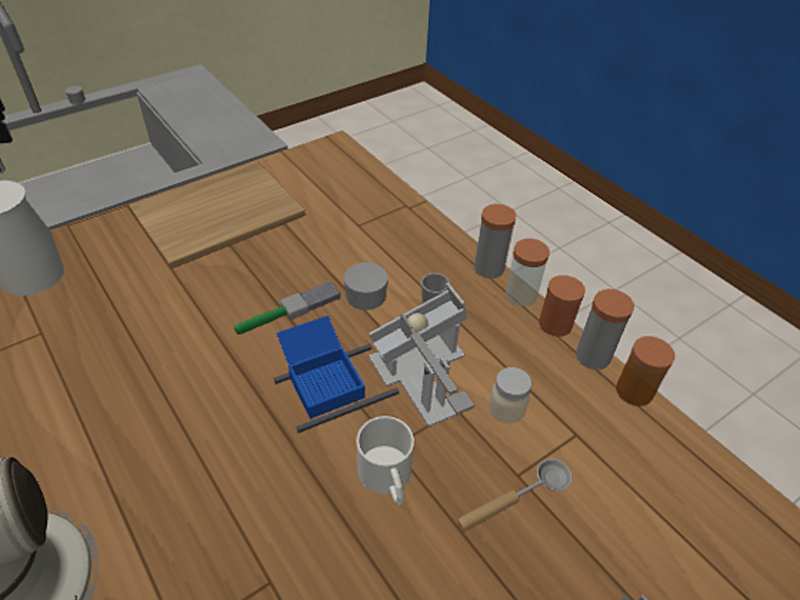

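The top view shows the dish with its lid at (405,393), the paddle at (567,317), the runners' ends near (381,435) and (450,447), and the mug at (545,403). The side view agrees with this. I'll fit the dispenser's pose to these points.

```bash
python3 - <<'E'
from h import *
import pickle
from scipy.optimize import least_squares
t=pickle.load(open("top.pkl","rb"));s=pickle.load(open("side.pkl","rb"))
f=lambda u,v:((u+.5)*.7-.5,(v+.5)*.7-.5)
print("paddle",atz(t,*f(567,317),102),"run",[atz(t,*f(*p),8).round(1) for p in((381,435),(450,447),(401,321),(468,334))])
print("dishfront",[atz(t,*f(*p),40).round(1) for p in((389,425),(450,432),(461,367))],"mug",atz(t,*f(545,401),80),"jar",atz(t,*f(563,245),75))
c=t["color"][200:330,230:430];cv2.imwrite("pics/c1.png",cv2.resize(c,(800,520),interpolation=cv2.INTER_CUBIC))
c=s["color"][190:300,180:340];cv2.imwrite("pics/c2.png",cv2.resize(c,(800,550),interpolation=cv2.INTER_CUBIC))
E
```

```text
paddle [ 609.43966428 -154.35469078  102.        ] run [array([434.8,  96.4,   8. ]), array([418.4,  -6.3,   8. ]), array([604.3,  69.7,   8. ]), array([586.5, -31.3,   8. ])]
dishfront [array([453.7,  84.7,  40. ]), array([444.9,  -2.8,  40. ]), array([538. , -17.6,  40. ])] mug [ 494.08367152 -129.89395949   80.        ] jar [ 713.05351411 -157.1048429    75.        ]
```

View pics/c1.png

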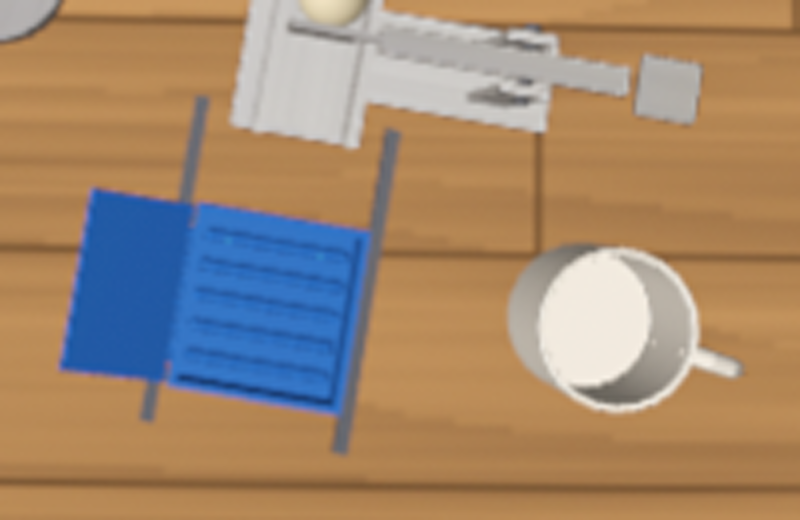

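View pics/c2.png

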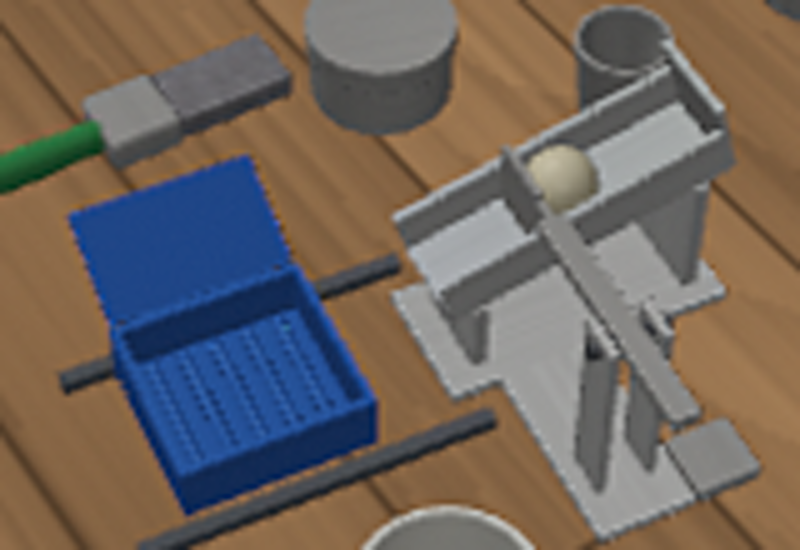

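Call:
carry_out(motion=[[0, 0, -0.1, 36, 43, 0, -1], [0, 0, -0.209, 73, 87, 0, -1], [0, 0, -0.209, 110, 131, 0, -1], [0, 0, -0.209, 147, 175, 0, -1], [0, 0, -0.209, 183, 218, 0, -1]])

```text
clock: 0.72
position: [315.0, 314.1, 216.9]
ee_rot: [0.997, -0.076, -0.0, 0.0]
contact_force: [0.4, 1.1, 0.4]
gripper_width: 0.1
grasp_force: 0.0
```

```bash
cat > to.py <<'E'
from h import *
import sys
O=np.array([635.5,13.4,0]);Y=np.radians(-8.7);D=R.from_euler('z',Y)
s=read_state();T=R.from_quat(s["ee_rot"]);p=np.array(s["position"])
print("t",s["clock"],"disp",D.inv().apply(p-O).round(1),"yawerr",(Y-np.arctan2(*T.as_matrix()[1::-1,0])).round(3),"tilt",T.as_matrix()[:,2].round(3),"F",D.inv().apply(s["contact_force"]).round(1),"w",round(s["gripper_width"],1))
if len(sys.argv)>3:
    g=O+D.apply([float(a) for a in sys.argv[1:4]]);print("shift",T.inv().apply(g-p).round(1))
E
python3 to.py -232 0 200
```

```text
t 0.725 disp [-362.3  248.8  216.9] yawerr -0.0 tilt [-0. -0. -1.] F [0.2 1.2 0.4] w 0.1
shift [130.2 248.8  17. ]
```

Call:
carry_out(motion=[[0, 0, 0, 26, 50, 0, -1], [0, 0, 0, 52, 100, 0, -1], [0, 0, 0, 78, 150, 0, -1], [0, 0, 0, 104, 200, 0, -1], [0, 0, 0, 130, 249, 0, -1]])

```text
clock: 1.35
position: [405.7, 48.6, 217.2]
ee_rot: [0.997, -0.076, 0.0, -0.0]
contact_force: [1.7, 1.7, 0.2]
gripper_width: 0.2
grasp_force: 0.0
```

Call:
carry_out(motion=[[0, 0, 0, 0, 0, 50, -1], [0, 0, 0, 0, 0, 100, -1], [0, 0, 0, 0, 0, 150, -1], [0, 0, 0, 0, 0, 185, -1], [0, 0, 0, 0, 0, 185, -1]])

```text
clock: 1.98
position: [403.7, 49.2, 30.1]
ee_rot: [0.997, -0.076, -0.003, 0.002]
contact_force: [0.1, -0.1, 0.7]
gripper_width: 0.0
grasp_force: 0.0
```

```bash
python3 to.py -200 0 30; python3 - <<'E'
from h import *
im=get_image("side");c=im["color"][170:330,160:360];cv2.imwrite("pics/c3.png",cv2.resize(c,(750,600),interpolation=cv2.INTER_CUBIC))
E
```

```text
t 1.975 disp [-234.6    0.3   30.1] yawerr 0.0 tilt [-0.006 -0.003 -1.   ] F [ 0.1 -0.1  0.7] w 0.0
shift [34.6  0.3 -0.1]
```

View pics/c3.png

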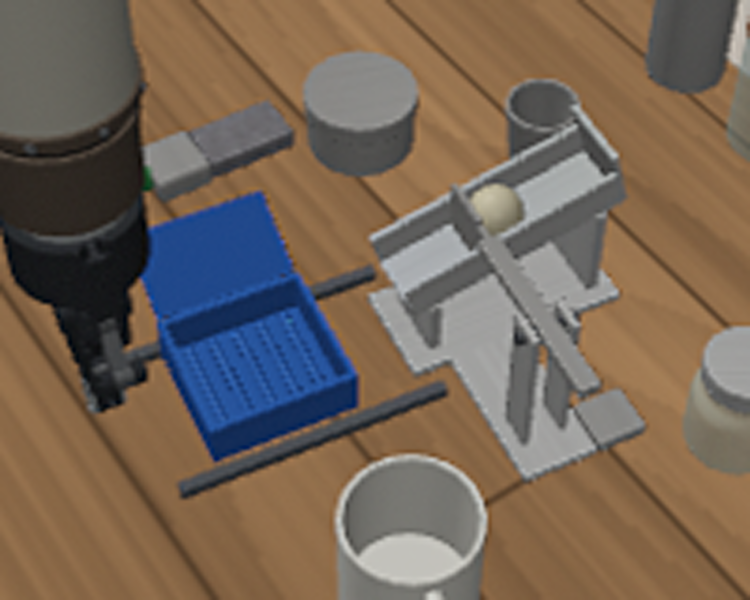

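The shut fingertips, at (100,400), stand ahead of the middle of the dish's front face. Now I push gently.

Call:
carry_out(motion=[[0, 0, 0, 14, 0, 0, -1], [0, 0, 0, 24, 0, 0, -1], [0, 0, 0, 30, 0, 0, -1], [0, 0, 0, 35, 0, 0, -1], [0, 0, 0, 40, 0, 0, -1]])

```text
clock: 2.65
position: [445.5, 44.2, 32.2]
ee_rot: [0.997, -0.076, 0.0, -0.0]
contact_force: [-0.4, 0.9, -0.1]
gripper_width: -0.3
grasp_force: 0.0
```

Call:
carry_out(motion=[[0, 0, 0, 5, 0, 0, -1], [0, 0, 0, 10, 0, 0, -1], [0, 0, 0, 15, 0, 0, -1], [0, 0, 0, 20, 0, 0, -1], [0, 0, 0, 25, 0, 0, -1]])

```text
clock: 3.28
position: [470.3, 40.5, 32.1]
ee_rot: [0.997, -0.076, -0.0, 0.0]
contact_force: [-0.8, 0.7, -0.7]
gripper_width: -0.3
grasp_force: 0.0
```

```bash
python3 to.py
```

```text
t 3.275 disp [-167.4    1.8   32.1] yawerr -0.0 tilt [-0. -0. -1.] F [-0.9  0.5 -0.7] w -0.3
```

Call:
carry_out(motion=[[0, 0, 0, 3, 0, 0, -1], [0, 0, 0, 6, 0, 0, -1], [0, 0, 0, 9, 0, 0, -1], [0, 0, 0, 12, 0, 0, -1], [0, 0, 0, 15, 0, 0, -1]])

```text
clock: 3.9
position: [485.0, 38.3, 32.1]
ee_rot: [0.997, -0.076, 0.0, 0.0]
contact_force: [-1.0, -0.6, 0.1]
gripper_width: -0.5
grasp_force: 0.0
```

```bash
python3 to.py; python3 - <<'E'
from h import *
im=get_image("side");c=im["color"][170:330,160:360];cv2.imwrite("pics/c4.png",cv2.resize(c,(750,600),interpolation=cv2.INTER_CUBIC))
E
```

```text
t 3.9 disp [-152.5    1.8   32.1] yawerr -0.0 tilt [ 0. -0. -1.] F [-0.9 -0.8  0.1] w -0.5
```

View pics/c4.png

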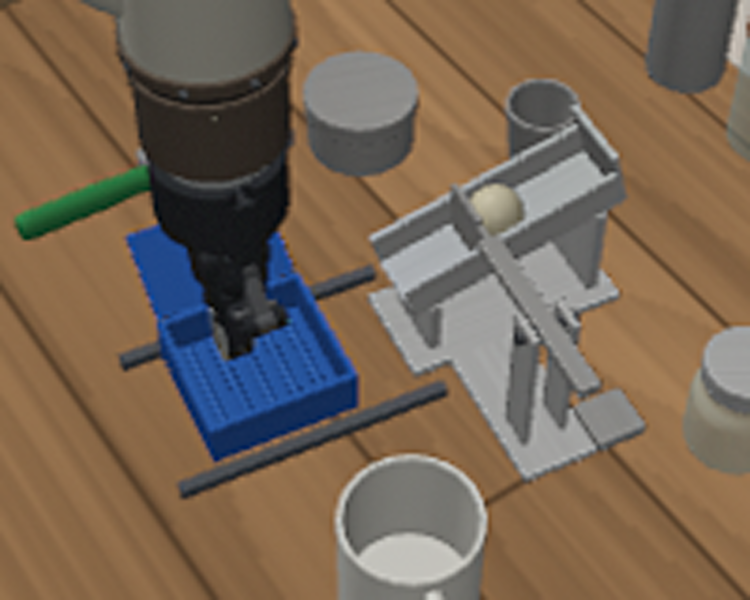

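```bash
python3 - <<'E'
from h import *
import pickle
s=pickle.load(open("side.pkl","rb"));t=pickle.load(open("top.pkl","rb"))
c=lambda P:((proj(s,P)-[160,170]+.5)*3.75-.5).round(0)
D=R.from_euler('z',-8.7,degrees=True);O=np.array([635.5,13.4,0])
print("tip start",c([403.7,49.2,16]),"tip now",c([[485,38.3,18],[485,38.3,50]]))
print("paddle",c([609.4,-154.4,102]),"runner ends",c(O+D.apply([[-212,50,8],[-212,-50,8],[-38,50,8],[-38,-50,8]])))
# triangulate dish top corners
f=lambda u,v:(230+(u+.5)/4-.5,200+(v+.5)/4-.5)
g=lambda u,v:(160+(u+.5)/3.75-.5,170+(v+.5)/3.75-.5)
for n,a,b in(("front-right",(338,413),(207,432)),("back-right",(370,230),(357,377)),("back-left",(197,203),(297,283)),("paddle",(669,90),(610,415)),("runner fr",(340,452),(183,488)),("runner bl",(202,97),(372,272))):
    (o1,d1),(o2,d2)=ray(t,*f(*a)),ray(s,*g(*b))
    k=np.linalg.lstsq(np.c_[d1,-d2],o2-o1,rcond=None)[0];p,q=o1+k[0]*d1,o2+k[1]*d2
    print(n,((p+q)/2).round(1),"gap",np.linalg.norm(p-q).round(1),"disp",D.inv().apply((p+q)/2-O).round(1))
E
```

```text
tip start [[108. 430.]] tip now [[235. 379.]
 [232. 347.]]
paddle [[606. 418.]] runner ends [[118. 365.]
 [175. 489.]
 [370. 274.]
 [439. 385.]]
front-right [444.   -1.3  41.5] gap 0.3 disp [-187.1  -43.5   41.5]
back-right [537.7 -16.9  41.1] gap 1.1 disp [-92.1 -44.7  41.1]
back-left [550.5  72.   32.1] gap 2.4 disp [-92.9  45.   32.1]
paddle [ 609.9 -154.7  104.7] gap 3.2 disp [ 1.000e-01 -1.700e+02  1.047e+02]
runner fr [420.5  -6.5  10.1] gap 3.5 disp [-209.5  -52.2   10.1]
runner bl [606.8  70.    7.5] gap 2.4 disp [-37.   51.6   7.5]
```

The projection shows that the fingertips are about 22 mm higher than the state implies: seen at (235,355) against (235,379) expected. They passed over the dish's wall without moving it. I'll lift, back off and go down lower with care.

Call:
carry_out(motion=[[0, 0, 0, 0, 0, -15, -1], [0, 0, 0, 0, 0, -30, -1], [0, 0, 0, -40, 0, -30, -1], [0, 0, 0, -82, 0, -30, -1], [0, 0, 0, -82, 0, -30, -1]])

```text
clock: 4.58
position: [400.7, 50.0, 62.1]
ee_rot: [0.997, -0.075, -0.001, 0.0]
contact_force: [0.0, 0.5, 0.1]
gripper_width: -0.1
grasp_force: 0.0
```

Call:
carry_out(motion=[[0, 0, 0, 0, 0, 20, -1], [0, 0, 0, 0, 0, 35, -1], [0, 0, 0, 0, 0, 41, -1], [0, 0, 0, 0, 0, 45, -1], [0, 0, 0, 0, 0, 45, -1]])

```text
clock: 5.2
position: [404.1, 50.8, 17.2]
ee_rot: [0.997, -0.076, 0.0, -0.0]
contact_force: [0.6, -0.3, -0.1]
gripper_width: 0.3
grasp_force: 0.0
```

```bash
python3 to.py; python3 - <<'E'
from h import *
im=get_image("side");c=im["color"][220:320,140:270];cv2.imwrite("pics/c5.png",cv2.resize(c,(780,600),interpolation=cv2.INTER_CUBIC))
p=np.array(read_state()["position"]);
for z in(14,-6,-26):print(((proj(im,p-[0,0,z])-[140,220]+.5)*6-.5).round())
E
```

```text
t 5.2 disp [-234.4    1.9   17.2] yawerr 0.0 tilt [ 0.  0. -1.] F [ 0.6 -0.2 -0.1] w 0.3
[[296. 405.]]
[[290. 374.]]
[[284. 342.]]
```

View pics/c5.png

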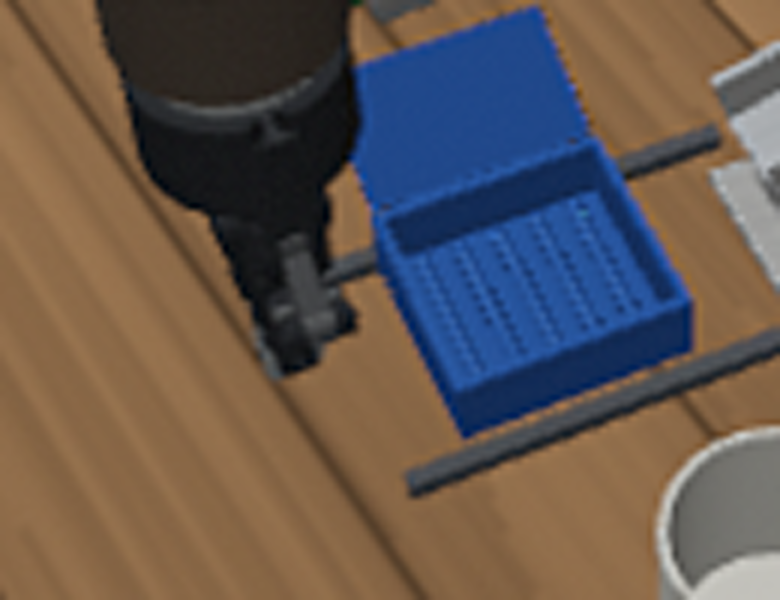

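The fingertips are now at (285,375), about 23 mm above the shelf. That is 20 mm higher than the state implies, but within the face's height. Pushing again, 4 mm lower.

Call:
carry_out(motion=[[0, 0, 0, 12, 0, 4, -1], [0, 0, 0, 24, 0, 4, -1], [0, 0, 0, 30, 0, 4, -1], [0, 0, 0, 35, 0, 4, -1], [0, 0, 0, 40, 0, 4, -1]])

```text
clock: 5.88
position: [442.9, 44.4, 13.0]
ee_rot: [0.997, -0.076, -0.001, 0.0]
contact_force: [-1.9, 1.2, 0.7]
gripper_width: -0.2
grasp_force: 1.0
```

Call:
carry_out(motion=[[0, 0, 0, 4, 0, 0, -1], [0, 0, 0, 8, 0, 0, -1], [0, 0, 0, 12, 0, 0, -1], [0, 0, 0, 16, 0, 0, -1], [0, 0, 0, 20, 0, 0, -1]])

```text
clock: 6.5
position: [462.9, 41.3, 13.0]
ee_rot: [0.997, -0.076, -0.0, 0.0]
contact_force: [-0.8, -0.4, 0.9]
gripper_width: 0.1
grasp_force: 1.0
```

```bash
python3 to.py; python3 - <<'E'
from h import *
im=get_image("top");b=im["color"].astype(int);m=((b[...,0]>b[...,2]+70)).astype(np.uint8)
v,u=np.nonzero(m);print(len(u),u.min(),u.max(),v.min(),v.max())
import pickle;b=pickle.load(open("top.pkl","rb"))["color"].astype(int);v,u=np.nonzero(b[...,0]>b[...,2]+70);print(len(u),u.min(),u.max(),v.min(),v.max())
E
```

```text
t 6.5 disp [-174.8    1.5   13. ] yawerr 0.0 tilt [-0.001 -0.    -1.   ] F [-0.7 -0.5  0.9] w 0.1
2982 248 323 236 286
3213 245 322 248 303
```

The dish is moving, its back edge 12 pixels farther, about 22 mm. Continuing.

Call:
carry_out(motion=[[0, 0, 0, 4, 0, 0, -1], [0, 0, 0, 8, 0, 0, -1], [0, 0, 0, 12, 0, 0, -1], [0, 0, 0, 15, 0, 0, -1], [0, 0, 0, 18, 0, 0, -1]])

```text
clock: 7.18
position: [480.8, 38.7, 13.0]
ee_rot: [0.997, -0.076, -0.0, 0.0]
contact_force: [-2.4, -1.1, -0.0]
gripper_width: -0.1
grasp_force: 1.0
```

Call:
carry_out(motion=[[0, 0, 0, 1.5, 0, 0, -1], [0, 0, 0, 3, 0, 0, -1], [0, 0, 0, 4.5, 0, 0, -1], [0, 0, 0, 6, 0, 0, -1], [0, 0, 0, 7.5, 0, 0, -1]])

```text
clock: 7.8
position: [488.2, 37.7, 13.1]
ee_rot: [0.997, -0.076, -0.0, 0.0]
contact_force: [-1.3, -1.6, 0.1]
gripper_width: -0.2
grasp_force: 1.0
```

```bash
python3 to.py; python3 - <<'E'
from h import *
b=get_image("top")["color"].astype(int);v,u=np.nonzero(b[...,0]>b[...,2]+70);print(len(u),u.min(),u.max(),v.min(),v.max())
E
```

```text
t 7.8 disp [-149.2    1.7   13.1] yawerr 0.0 tilt [-0. -0. -1.] F [-1.  -1.8  0.1] w -0.2
2801 250 326 224 273
```

Not at the stop yet, so I go on in small steps.

Call:
carry_out(motion=[[0, 0, 0, 1.5, 0, 0, -1], [0, 0, 0, 3, 0, 0, -1], [0, 0, 0, 4, 0, 0, -1], [0, 0, 0, 5, 0, 0, -1], [0, 0, 0, 6, 0, 0, -1]])

```text
clock: 8.48
position: [493.0, 36.9, 13.1]
ee_rot: [0.997, -0.076, -0.001, 0.0]
contact_force: [-8.5, 3.0, 4.4]
gripper_width: -0.0
grasp_force: 4.0
```

```bash
python3 to.py
```

```text
t 8.475 disp [-144.4    1.7   13.1] yawerr 0.0 tilt [-0.002 -0.    -1.   ] F [-8.8  1.7  4.4] w -0.0
```

Call:
carry_out(motion=[[0, 0, 0, 0.7, 0, 0, -1], [0, 0, 0, 0.7, 0, 0, -1]])

```text
clock: 8.72
position: [492.9, 36.9, 13.0]
ee_rot: [0.997, -0.076, -0.002, 0.0]
contact_force: [-8.6, 2.9, 4.6]
gripper_width: -0.3
grasp_force: 4.2
```

Call:
carry_out(motion=[[0, 0, 0, -20, 0, 0, -1], [0, 0, 0, -50, 0, 0, -1], [0, 0, 0, -50, 0, -60, -1], [0, 0, 0, -50, 0, -120, -1], [0, 0, 0, -50, 0, -160, -1]])

```text
clock: 9.35
position: [448.0, 45.4, 177.2]
ee_rot: [0.997, -0.075, 0.004, -0.002]
contact_force: [1.7, -0.1, 0.1]
gripper_width: -0.2
grasp_force: 0.0
```

```bash
python3 to.py 0 -170 173; python3 - <<'E'
from h import *
import pickle
im=get_image("side");c=im["color"][170:330,160:360];cv2.imwrite("pics/c6.png",cv2.resize(c,(750,600),interpolation=cv2.INTER_CUBIC))
E
```

```text
t 9.35 disp [-190.2    3.3  177.2] yawerr -0.001 tilt [ 0.009  0.003 -1.   ] F [1.7 0.1 0.1] w -0.2
shift [189.9 173.6   5. ]
```

View pics/c6.png

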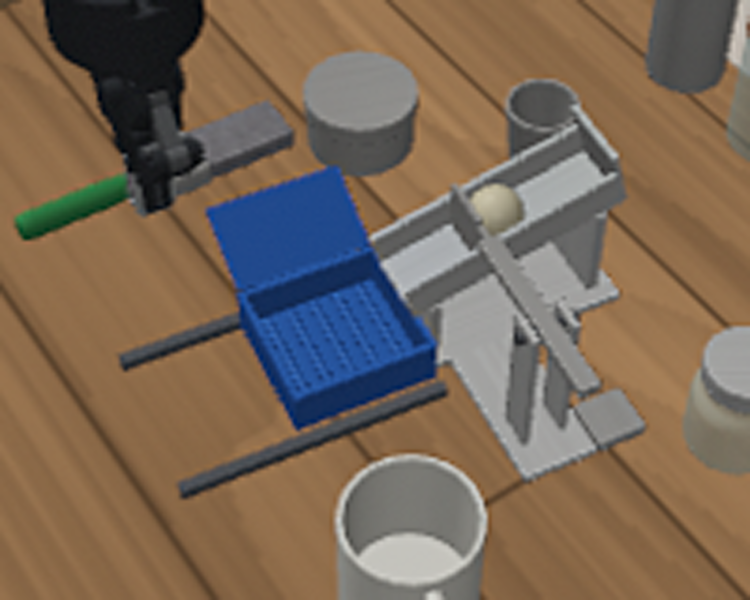

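The dish is home: its far corner, at (435,345), lies above the runner's end, and the push force rose at the expected place. Next, go over the paddle at a safe height.

Call:
carry_out(motion=[[0, 0, 0, 38, 35, 0, -1], [0, 0, 0, 76, 70, 0, -1], [0, 0, 0, 114, 105, 0, -1], [0, 0, 0, 152, 140, 0, -1], [0, 0, 0, 190, 174, 0, -1]])

```text
clock: 10.02
position: [609.6, -158.0, 173.6]
ee_rot: [0.997, -0.076, 0.002, 0.0]
contact_force: [0.8, 0.2, -0.3]
gripper_width: -0.0
grasp_force: 0.0
```

Call:
carry_out(motion=[[0, 0, 0, 0, 0, 15, -1], [0, 0, 0, 0, 0, 30, -1], [0, 0, 0, 0, 0, 40, -1], [0, 0, 0, 0, 0, 50, -1], [0, 0, 0, 0, 0, 50, -1]])

```text
clock: 10.65
position: [606.4, -155.8, 122.5]
ee_rot: [0.997, -0.075, -0.001, 0.0]
contact_force: [0.6, -0.9, 0.2]
gripper_width: -0.2
grasp_force: 0.0
```

```bash
python3 to.py 0 -170 96; python3 - <<'E'
from h import *
im=get_image("side");c=im["color"][200:310,240:380];cv2.imwrite("pics/c7.png",cv2.resize(c,(764,600),interpolation=cv2.INTER_CUBIC))
p=np.array(read_state()["position"]);k=lambda P:((proj(im,P)-[240,200]+.5)*5.457-.5).round()
D=R.from_euler('z',-8.7,degrees=True);O=np.array([635.5,13.4,0])
print("tip@+6,-14",k([p+[0,0,6],p-[0,0,14]]),"dish back right top",k(O+D.apply([[-38,-45,40]])))
E
```

```text
t 10.65 disp [  -3.2 -171.6  122.5] yawerr -0.001 tilt [-0.001  0.    -1.   ] F [ 0.7 -0.8  0.2] w -0.2
shift [ 3.2 -1.6 26.5]
tip@+6,-14 [[450. 408.]
 [444. 440.]] dish back right top [[199. 342.]]
```

View pics/c7.png

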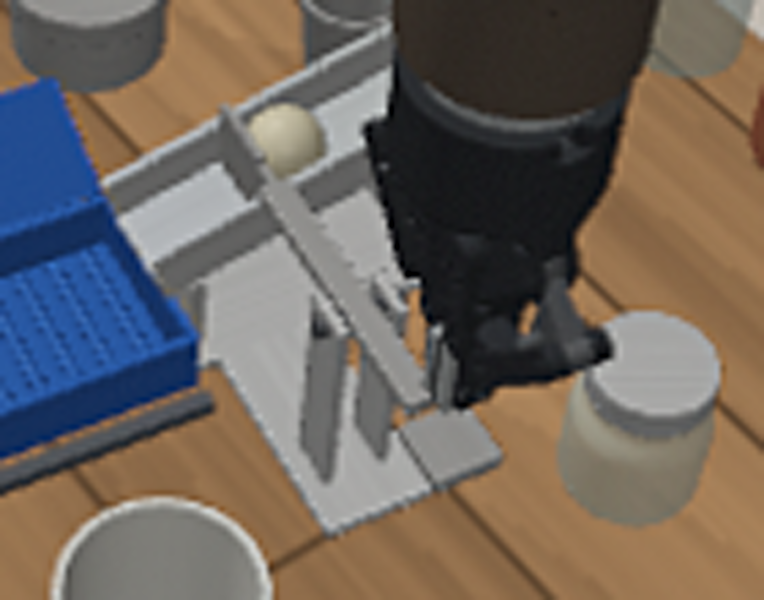

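The fingertips, at (447,407), hang about 26 mm above the paddle, whose centre is at (450,447). The dish's corner at (199,340) agrees with fully home. Pressing gently.

Call:
carry_out(motion=[[0, 0, 0, 3, -2, 10, -1], [0, 0, 0, 3, -2, 18, -1], [0, 0, 0, 3, -2, 23, -1], [0, 0, 0, 3, -2, 28, -1], [0, 0, 0, 3, -2, 32, -1]])

```text
clock: 11.32
position: [610.2, -155.0, 90.8]
ee_rot: [0.997, -0.076, -0.0, 0.0]
contact_force: [0.3, 0.2, 0.0]
gripper_width: 0.0
grasp_force: 0.0
```

```bash
python3 to.py
```

```text
t 11.325 disp [   0.4 -170.3   90.8] yawerr 0.0 tilt [-0. -0. -1.] F [0.3 0.3 0. ] w 0.0
```

Call:
carry_out(motion=[[0, 0, 0, 0, 0, 4, -1], [0, 0, 0, 0, 0, 8, -1], [0, 0, 0, 0, 0, 11, -1], [0, 0, 0, 0, 0, 14, -1], [0, 0, 0, 0, 0, 17, -1]])

```text
clock: 11.95
position: [610.5, -154.6, 74.3]
ee_rot: [0.997, -0.076, 0.0, -0.0]
contact_force: [-0.6, 1.0, 3.4]
gripper_width: -0.2
grasp_force: 1.5
```

```bash
python3 to.py;python3 - <<'E'
from h import *
import pickle
a=pickle.load(open("side.pkl","rb"))["color"];b=get_image("side")["color"]
def ball(c):
    c=c[195:300,160:340].astype(int);m=(c[...,2]-c[...,0]>25)&(c[...,2]>170)&(c[...,1]>155)
    v,u=np.nonzero(m);return len(u),u.mean()+160,v.mean()+195
print(ball(a),ball(b))
E
```

```text
t 11.95 disp [   0.7 -169.9   74.3] yawerr -0.0 tilt [ 0.001  0.    -1.   ] F [-0.7  0.9  3.4] w -0.2
(40, np.float64(289.875), np.float64(222.525)) (45, np.float64(287.77777777777777), np.float64(233.11111111111111))
```

Call:
carry_out(motion=[[0, 0, 0, 0, 0, 3, -1], [0, 0, 0, 0, 0, 6, -1], [0, 0, 0, 0, 0, 8, -1], [0, 0, 0, 0, 0, 9, -1], [0, 0, 0, 0, 0, 9, -1]])

```text
clock: 12.62
position: [610.7, -155.0, 65.3]
ee_rot: [0.997, -0.076, 0.001, 0.0]
contact_force: [0.6, 0.3, 4.0]
gripper_width: 0.2
grasp_force: 1.8
```

```bash
python3 to.py;python3 - <<'E'
from h import *
b=get_image("side")["color"];D=R.from_euler('z',-8.7,degrees=True);O=np.array([635.5,13.4,0])
im=get_image("side")
c=im["color"].astype(int);m=(c[...,2]-c[...,0]>25)&(c[...,2]>170)&(c[...,1]>155);m[:195]=0;m[300:]=0;m[:,:160]=0;m[:,340:]=0
n,l,s,ce=cv2.connectedComponentsWithStats(m.astype(np.uint8));print(s[1:,4],ce[1:].round())
print("expected in dish",proj(im,O+D.apply([[-85,0,32],[-50,0,68]])).round(),"dish blue",)
E
```

```text
t 12.625 disp [   1.  -170.2   65.3] yawerr -0.0 tilt [ 0.001 -0.    -1.   ] F [0.6 0.4 4. ] w 0.2
[ 1 59  1  1  1  1  1  2] [[277. 222.]
 [240. 255.]
 [304. 267.]
 [267. 291.]
 [279. 293.]
 [256. 295.]
 [282. 295.]
 [254. 298.]]
expected in dish [[249. 257.]
 [263. 243.]] dish blue
```

The ball is at (240,255) in the side image, in the dish. Releasing the lever and clearing upward.

Call:
carry_out(motion=[[0, 0, 0, 0, 0, -8, -1], [0, 0, 0, 0, 0, -20, -1], [0, 0, 0, 0, 0, -40, -1], [0, 0, 0, 0, 0, -80, -1], [0, 0, 0, 0, 0, -120, -1]])

```text
clock: 13.35
position: [608.9, -154.6, 185.7]
ee_rot: [0.997, -0.076, -0.002, -0.0]
contact_force: [0.9, 0.0, 0.2]
gripper_width: 0.2
grasp_force: 0.0
```

Call:
carry_out(motion=[[0, 0, 0, 0, 40, -20, -1], [0, 0, 0, 0, 80, -40, -1], [0, 0, 0, 0, 80, -40, -1], [0, 0, 0, 0, 80, -40, -1], [0, 0, 0, 0, 80, -40, -1]])

```text
clock: 13.98
position: [597.7, -232.9, 224.1]
ee_rot: [0.997, -0.075, -0.001, -0.0]
contact_force: [0.4, -0.2, 1.2]
gripper_width: 0.1
grasp_force: 0.0
```

```bash
python3 to.py; python3 - <<'E'
from h import *
im=get_image("side");c=im["color"][170:330,160:360];cv2.imwrite("pics/c8.png",cv2.resize(c,(750,600),interpolation=cv2.INTER_CUBIC))
E
```

```text
t 13.975 disp [-1.000e-01 -2.492e+02  2.241e+02] yawerr -0.001 tilt [-0.002  0.001 -1.   ] F [ 0.4 -0.2  1.2] w 0.1
```

View pics/c8.png

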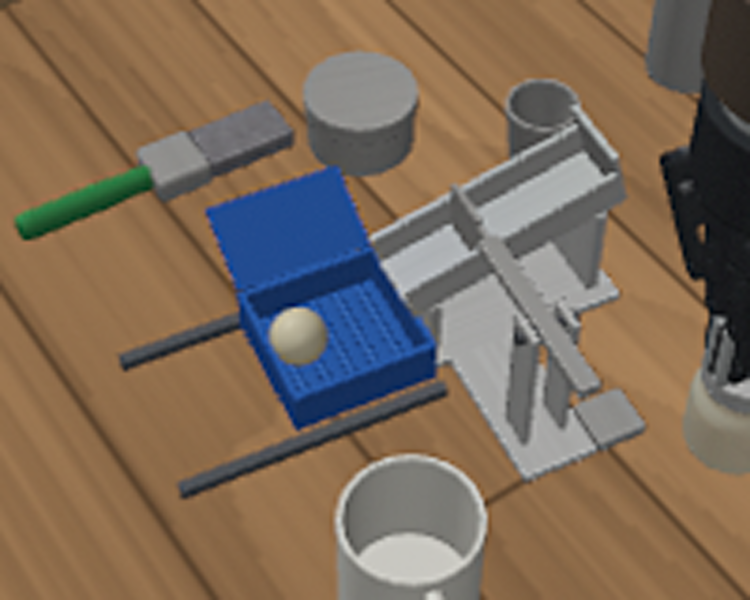

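The ball lies in the dish at (298,336), with the dish home, the lever level and the gate shut. I'll wait a moment for it to settle, then hand in.

Call:
carry_out(motion=[[0, 0, 0, 0, 0, 0, -1], [0, 0, 0, 0, 0, 0, -1], [0, 0, 0, 0, 0, 0, -1], [0, 0, 0, 0, 0, 0, -1], [0, 0, 0, 0, 0, 0, -1]])

```text
clock: 14.65
position: [598.1, -234.0, 225.1]
ee_rot: [0.997, -0.076, -0.0, -0.0]
contact_force: [0.4, 0.5, 0.4]
gripper_width: -0.5
grasp_force: 0.0
```

```bash
python3 -c "
from bench import *
print(job_done())"
```

```text
the job is handed in; nothing more can be done
None
```

I handed the job in at about 14.7 s (no verdict came back): the last picture shows the dish home, the soap in it, the lever level with the gate shut and the arm clear; my first push passed over the dish without moving it, because the fingertips were about 20 mm higher than the state implied.

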